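Rack the sample bottles by height

ROBOT

A 6-joint arm with a two-finger parallel gripper is mounted at the origin on the work surface. World frame = base frame: x ahead of the robot, y to its left, z up, the work surface at z = 0. Lengths are in m, angles in rad, forces in N, time in s.
With the tool pointing down it reaches from about 0.275 to 0.775 m from the base axis. Payload 14.6 kg.
Tool frame: the origin (TCP) lies on the mounting face of the last link; the fingertips stand 173 mm ahead of it and the grasp point (between the pads) lies robot.grasp_offset ahead of it (robot.grasp_offset is the distance from the TCP to the grasp point, in m); z points along the fingers, y is the line along which they close (so a half turn about z gives the same grasp; the last joint's range is limited). The gripper opens to 85 mm and grips with 20 to 120 N. Pads are 22 mm wide; open, the fingers measure 114 mm over their backs; the gripper's body (76 mm by 85 mm) begins 54 mm behind the grasp point. The pads swing forward as they close: fully open they stand 13 mm farther back than shut.
Start: joints at [1.124, 0.263, -0.048, 1.259, 0, 1.415], TCP at [0.151, 0.503, 0.405] pointing down, gripper open.
Joint ranges: [-2.65, 2.65], [-0.89, 1.7], [-1.18, 1.37], [-2.13, 2.11], [-1.35, 1.29], [-3.14, 3.14]. Speed limits (rad/s): [1.89, 1.89, 2.57, 2.79, 3.14, 3.14].

INTERFACE

Orientations are given as a unit quaternion [w, x, y, z].
In Python, from cell import robot, get_image, camera_params, workorder gives the robot as it stands. The module is installed in compiled form; this text tells all that it offers.
- The arm moves only by the tool jog_arm, never from a script. Its arguments are lists of equal length, an entry for each row: "slide": the shift along the tool's x, y, z in mm, a list of three; "angular": the turn, a rotation vector about the tool's x, y, z in rad, a list of three. A call has exactly 10 rows; each row is the pose to reach, as a shift and turn from the pose commanded when the call began, along the tool's axes at that moment; what a row does not reach only later rows make up. A row lasts 1/10 s, in which the tool goes at most 50 mm and 8.59 degrees, less where a joint would pass 70% of its speed; a pose out of reach is approached as far as the arm can. A call with a gripper value outside its range is refused whole. "fingers" is the finger opening in mm, from 0 to 85.4, set as the call begins (left out, the last holds). The fingers move at their own pace and stop on an object; "grip_force" is the grip in N (left out, the last holds). Time passes only in rows, so rows that repeat a pose let the fingers close, or fill a call up. It gives the time, the measured TCP pose, the force, the opening and the grip force at its end, in the units of the state.
- robot.read_state(): the state, without advancing time (a new reading comes with each control period).
- get_image(name): name is "scene" or "top" or "wrist"; returns the picture (480x640x3 uint8, blue, green, red); there is no depth.
- camera_params(name): a dict with "fx", "fy", "cx", "cy" (pixels), "dist_coeffs" ([k1, k2, p1, p2, k3] as OpenCV has them; the pictures are not rectified), "camera_from_world" (4x4, takes a point from world to camera coordinates). Camera axes: x right, y down, z forward; pixel columns grow to the right and rows downward; lengths in m; the calibration is good to about 2 mm. A picture is of the moment at which its call begins: read the wrist's pose just before it. camera_params takes no time and is no camera call; for the wrist camera it gives the pose at the moment of the call.
- workorder.job_done(): hands the job in; it is judged then, once.
The state is a dict: "clock": time; "qpos": joint angles; "dq": joint speeds; "joint_torque": joint torques, N m; "eef_pos": TCP position; "tcp_rot": TCP orientation; "force": force on the tool from outside, world axes, zero at the start; "moment": the same for the moment, N m; "opening": finger opening in m; "finger_force": force on a finger pad.
Only numpy, scipy, OpenCV 4.12 (cv2) and the standard library are available. Lean on these libraries where they do the work, as an engineer would, in place of code of your own. Each camera call takes 0.05 s, during which the arm holds its last target. There are 200 camera calls.

TASK

Stand the four square sample bottles in the wooden rack in one row along its dark centre slot, the tallest against the fixed end wall and each next one shorter towards the sliding stop. Then push the sliding stop up until the row is held snug, with no gaps, between the wall and the stop. Leave the mortar and the sieve where they are.

Things in the scene. Friction and masses are not known exactly. Their poses are not given: they have to be found in the camera images.
- bottle_xl: the tallest and widest of four like square sample bottles: white plastic body 52 x 52 mm in plan and 70 mm high, then a 4 mm neck and a 12 mm blue round screw cap (diameter 35 mm); 86 mm high in all. Loose, about 180 g, stands upright on the bench. Origin: centre of its underside; z up, x and y square to its sides
- bottle_l: the second tallest of four like square sample bottles: white plastic body 46 x 46 mm in plan and 60 mm high, then a 4 mm neck and a 12 mm blue round screw cap (diameter 31 mm); 76 mm high in all. Loose, about 130 g, stands upright on the bench. Origin: centre of its underside; z up, x and y square to its sides
- bottle_m: the third tallest of four like square sample bottles: white plastic body 40 x 40 mm in plan and 50 mm high, then a 4 mm neck and a 12 mm blue round screw cap (diameter 27 mm); 66 mm high in all. Loose, about 90 g, stands upright on the bench. Origin: centre of its underside; z up, x and y square to its sides
- bottle_s: the shortest and narrowest of four like square sample bottles: white plastic body 34 x 34 mm in plan and 40 mm high, then a 4 mm neck and a 12 mm blue round screw cap (diameter 23 mm); 56 mm high in all. Loose, about 60 g, stands upright on the bench. Origin: centre of its underside; z up, x and y square to its sides
- rack: fixed light-wood rack, length along its y; origin: centre of underside, z up. Floor 100 (x) by 330 mm (y), its top 8 mm above the origin; dark slot along x = 0. Side lips outside the floor (|x| 50 to 58 mm) rise 14 mm above the bench. Fixed end wall at the +y end: inner face at y = +153 mm, 12 mm thick, 100 wide, top 53 mm above the bench. The sliding stop closes the -y end
- stop: grey metal stop sliding along the rack's y (origin at y -84 to +16 mm; -19 = gapless row); stays put; 1.5 N plus the bottles' friction moves it. Origin: foot of its face to the wall, on the rack floor, x = 0; axes as the rack's. Plate 80 wide (x), 40 high, y -10 to 0. Black round post to pinch or push at y = -40: diameter 16, top 70 mm above origin; foot 40 wide, 7 high, back to y = -65
- mortar: bystander: cream ceramic mortar, 120 mm across, 68 mm high, with its pestle leaning in it, the pestle's end rising to about 107 mm, 92 mm from the axis towards the body's +y; origin at the centre of the underside
- sieve: bystander: round brass sieve pan, 104 mm across, 45 mm high; origin at the centre of the underside
Not all that is in view belongs to the job. What is shaped like the bottle_m but pink or purple is not meant.

How it is judged:
By the outcome, as a careful person would: the job done as asked, in the order asked, and still so for the second after the job is handed in, with the robot touching nothing.
It also fails if it takes over 125 s, if anything falls off the work surface, if the arm or the gripper's body presses on something with over 40 N, if the wrist force passes 120 N, or if a joint passes its speed limit or range.

## Working session

There is one attempt and no reset: what is moved stays moved. The work goes in short steps, Python scripts to look and compute and a tool call to move; the robot and the scene stay as the last step left them, time stands still between calls to the robot, and variables do not carry over. Pictures are saved under pics/ and viewed, at most 14 in all, crops included, and the job is handed in when it is done.

Besides the shell and the picture viewer there is one more tool, called after ">>>" in YAML: its name, and indented under it one key for each argument. jog_arm: Moves the arm, as the interface text tells. Its arguments: {"type":"object","properties":{"slide":{"type":"array","items":{"type":"array","items":{"type":"number"}}},"angular":{"type":"array","items":{"type":"array","items":{"type":"number"}}},"fingers":{"type":"number"},"grip_force":{"type":"number"}},"required":["slide","angular"]}

```bash
mkdir -p pics
python3 - <<'E'
from cell import robot,get_image,camera_params
import cv2,numpy as np
print(robot.grasp_offset); s=robot.read_state(); print(s)
for n in ("scene","top","wrist"):
    c=camera_params(n); cv2.imwrite(f"pics/{n}0.png",get_image(n))
    print(n,c["fx"],c["fy"],c["cx"],c["cy"],c["dist_coeffs"],np.round(c["camera_from_world"],4).tolist())
E
```

```text
0.1547
{'clock': 0.0, 'qpos': array([ 1.12371509e+00,  2.63516155e-01, -4.89490911e-02,  1.25939261e+00,
       -1.84337189e-05,  1.41549880e+00]), 'dq': array([-2.33291123e-06,  9.86566480e-04, -1.10621488e-03,  4.70532984e-04,
        1.46999204e-03,  9.59289161e-04]), 'joint_torque': array([-2.38229404e-04, -6.37626600e+01,  3.84575808e+01,  1.37739858e-02,
       -1.38623295e-04, -5.08444103e-06]), 'eef_pos': array([0.15098543, 0.50271937, 0.40422405]), 'tcp_rot': array([-1.48652282e-04,  1.45374842e-01,  9.89376507e-01, -5.09604813e-04]), 'force': array([-0.36494431,  0.05914267, -0.29858918]), 'moment': array([0.01980148, 0.00027481, 0.00289118]), 'finger_force': 0.0, 'opening': 0.08520508394772652}
scene 549.7698776121124 549.7698776121124 318.48090189286694 240.39987796941378 [-0.11659777  0.          0.          0.          0.        ] [[-0.5871, 0.8094, 0.0139, 0.281], [0.5138, 0.3859, -0.7662, -0.2214], [-0.6255, -0.4427, -0.6424, 1.398], [0.0, 0.0, 0.0, 1.0]]
top 502.23812347709514 502.23812347709514 311.38707345023795 233.9408437194455 [0.03663087 0.         0.         0.         0.        ] [[-0.0022, -0.9999, -0.0134, 0.0179], [-0.9888, 0.0041, -0.1489, 0.5126], [0.1489, 0.0129, -0.9888, 1.2425], [0.0, 0.0, 0.0, 1.0]]
wrist 389.2644564812232 389.2644564812232 315.75560440114424 237.14534970126772 [-0.04613789  0.          0.          0.          0.        ] [[0.2892, 0.9573, -0.0007, -0.5242], [0.9126, -0.2755, 0.3022, -0.0386], [0.2891, -0.088, -0.9532, 0.3788], [0.0, 0.0, 0.0, 1.0]]
```

View pics/top0.png

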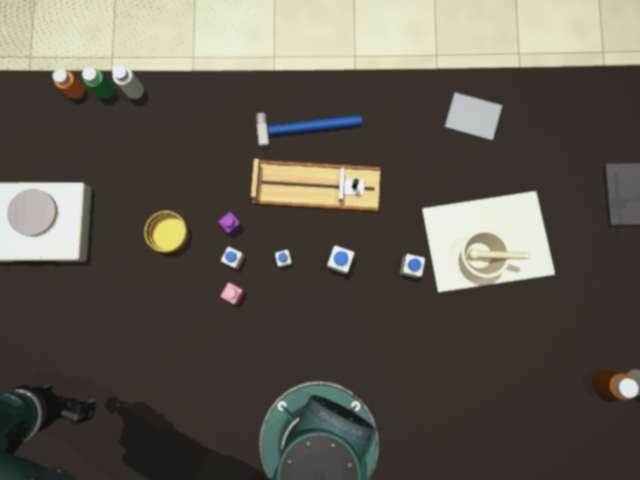

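View pics/scene0.png

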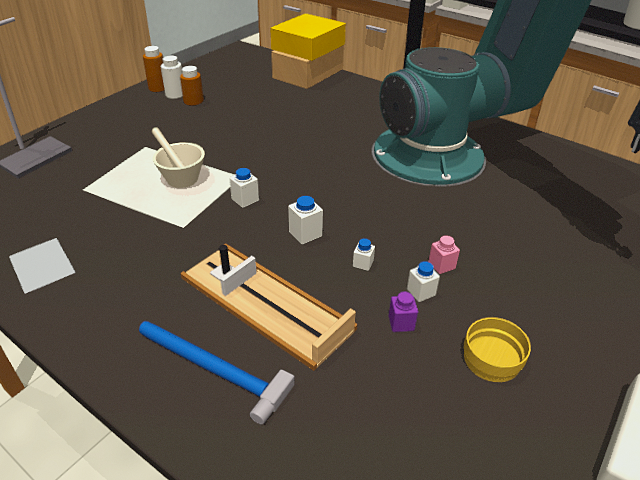

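Top view: blue-capped white bottles at XL (340,258), L (413,265), M (232,257) and S (283,258). The purple (230,223) and pink (232,293) ones share M's shape but are decoys. The rack runs from its wall at (256,183) to the stop plate at (342,185). The sieve is at (166,232) and the mortar at (485,255). In the scene view the bottles are XL (306,218), L (244,187), M (423,281) and S (364,254).

```bash
cat > h.py <<'E'
from cell import robot,get_image,camera_params
import cv2,numpy as np
from scipy.spatial.transform import Rotation as R
def plane(c,px,z):
    K=np.array([[c["fx"],0,c["cx"]],[0,c["fy"],c["cy"]],[0,0,1]])
    p=cv2.undistortPoints(np.float64(px).reshape(-1,1,2),K,np.array(c["dist_coeffs"]))[:,0]
    M=np.array(c["camera_from_world"]);o=-M[:3,:3].T@M[:3,3]
    d=np.c_[p,np.ones(len(p))]@M[:3,:3]
    return (o+d*((z-o[2])/d[:,2])[:,None])[:,:2]
def project(c,P):
    K=np.array([[c["fx"],0,c["cx"]],[0,c["fy"],c["cy"]],[0,0,1]]);M=np.array(c["camera_from_world"])
    return cv2.projectPoints(np.float64(P).reshape(-1,1,3),cv2.Rodrigues(M[:3,:3])[0],M[:3,3],K,np.array(c["dist_coeffs"]))[0][:,0]
def blobs(m,amin):
    return [q for q in cv2.findContours(m.astype(np.uint8)*255,cv2.RETR_EXTERNAL,cv2.CHAIN_APPROX_NONE)[0] if cv2.contourArea(q)>amin]
def blue(im):
    h=cv2.cvtColor(im,cv2.COLOR_BGR2HSV);return cv2.inRange(h,(100,120,60),(125,255,255))>0
def cen(q):
    m=cv2.moments(q);return m["m10"]/m["m00"],m["m01"]/m["m00"]
E
python3 - <<'E'
from h import *
H={'xl':.086,'l':.076,'m':.066,'s':.056}
px={'top':{'xl':(340,258),'l':(413,265),'m':(232,257),'s':(283,258)},'scene':{'xl':(305,203),'l':(243,173),'m':(426,269),'s':(364,244)}}
for n in ('top','scene'):
    im=cv2.imread(f"pics/{n}0.png");c=camera_params(n)
    for q in blobs(blue(im),15):
        u=np.array(cen(q));k=min(px[n],key=lambda k:np.hypot(*(u-px[n][k])))
        if np.hypot(*(u-px[n][k]))>12: continue
        # cap visible centroid: top of cap for top view, mid cap for scene
        P=plane(c,[u],H[k]-(.001 if n=='top' else .005));print(n,k,u.round(1),cv2.contourArea(q),P.round(4))
im=cv2.imread("pics/top0.png");c=camera_params("top")
hsv=cv2.cvtColor(im,cv2.COLOR_BGR2HSV)
for q in blobs(cv2.inRange(hsv,(5,80,60),(25,255,255))>0,1500):
    r=cv2.minAreaRect(q)
    if 200<r[0][0]<400: print(r,plane(c,cv2.boxPoints(r),.011).round(4))
for q in blobs(cv2.inRange(hsv,(0,0,110),(179,60,255))>0,100):
    r=cv2.minAreaRect(q)
    if 200<r[0][0]<430 and 140<r[0][1]<300: print('white',np.round(r[0],1),np.round(r[1],1),r[2])
cv2.imwrite("pics/crop1.png",cv2.resize(im[150:310,210:440],None,fx=3.4,fy=3.4,interpolation=cv2.INTER_CUBIC))
E
```

```text
top l [414.4 264.2] 86.0 [[ 0.4313 -0.2358]]
top s [282.5 257. ] 34.5 [[0.452  0.0885]]
top xl [340.7 258. ] 114.0 [[ 0.4459 -0.0556]]
top m [230.  256.2] 54.5 [[0.4537 0.2181]]
scene m [425.2 268.3] 165.0 [[0.4554 0.2177]]
scene s [364.2 244.3] 110.5 [[0.4547 0.0888]]
scene xl [305.  202.8] 199.0 [[ 0.4488 -0.0561]]
scene l [242.8 173.5] 128.0 [[ 0.4328 -0.2372]]
((315.20391845703125, 184.65072631835938), (130.37413024902344, 46.541717529296875), 3.399714231491089) [[ 0.5971  0.1814]
 [ 0.7235  0.1759]
 [ 0.7001 -0.1701]
 [ 0.5747 -0.1601]]
white [413.  264.7] [21.6 20.7] 12.52880573272705
white [282.6 257.5] [15.3 15. ] 75.96376037597656
white [231.1 256.8] [17.9 17.4] 26.56505012512207
white [340.3 258.5] [22.7 23.2] 19.653823852539062
white [351. 184.] [32. 26.] 90.0
```

View pics/crop1.png

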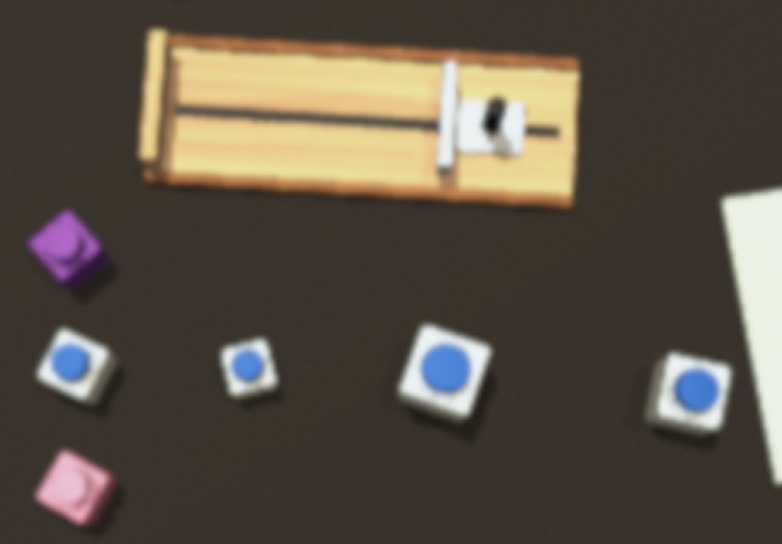

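The crop confirms four white, blue-capped bottles; purple and pink are excluded by colour. Both views agree on the cap positions to within 3 mm. Next I move to an overview with the wrist camera to refine the yaws and the rack pose.

>>> jog_arm:
  slide:
    - [-43, -39, -4]
    - [-86, -79, -8]
    - [-129, -118, -12]
    - [-172, -157, -16]
    - [-215, -196, -20]
    - [-258, -236, -24]
    - [-301, -275, -28]
    - [-345, -314, -32]
    - [-388, -354, -36]
    - [-431, -393, -40]
  angular:
    - [0, 0, -0.03]
    - [0, 0, -0.06]
    - [0, 0, -0.09]
    - [0, 0, -0.12]
    - [0, 0, -0.15]
    - [0, 0, -0.18]
    - [0, 0, -0.21]
    - [0, 0, -0.24]
    - [0, 0, -0.27]
    - [0, 0, -0.291]

```text
clock: 1.15
eef_pos: [0.4078, 0.0728, 0.4391]
tcp_rot: [0.0, -0.0, 1.0, 0.0]
force: [1.5, 2.1, -0.2]
opening: 0.085
finger_force: 0.0
```

>>> jog_arm:
  slide:
    - [-20, -35, -4]
    - [-40, -70, -8]
    - [-50, -80, -11]
    - [-50, -80, -11]
    - [-50, -80, -11]
    - [-50, -80, -11]
    - [-50, -80, -11]
    - [-50, -80, -11]
    - [-50, -80, -11]
    - [-50, -80, -11]
  angular:
    - [0, 0, 0]
    - [0, 0, 0]
    - [0, 0, 0]
    - [0, 0, 0]
    - [0, 0, 0]
    - [0, 0, 0]
    - [0, 0, 0]
    - [0, 0, 0]
    - [0, 0, 0]
    - [0, 0, 0]

```text
clock: 2.15
eef_pos: [0.4571, -0.005, 0.4499]
tcp_rot: [0.0, 0.0, 1.0, 0.0]
force: [0.0, 0.0, -0.0]
opening: 0.0853
finger_force: 0.0
```

```bash
cat >> h.py <<'E'
def delta(x,y,z,th):
    """slide mm / rotvec from now to a grasp point x,y,z (tool down), closing line at th deg"""
    s=robot.read_state();q=np.roll(s["tcp_rot"],-1);A=R.from_quat(q)
    t=np.radians(th);Y=np.array([np.cos(t),np.sin(t),0]);Z=np.array([0,0,-1.]);B=R.from_matrix(np.c_[np.cross(Y,Z),Y,Z])
    d=A.inv().apply(np.array([x,y,z+robot.grasp_offset])-s["eef_pos"])*1000
    print("slide",d.round(1),"ang",(A.inv()*B).as_rotvec().round(4),"q",s["qpos"].round(2),"t",s["clock"])
E
python3 - <<'E'
from h import *
c=camera_params("wrist");im=get_image("wrist");cv2.imwrite("pics/w1.png",im)
np.save("w1.npy",c["camera_from_world"]);print(robot.read_state()["eef_pos"])
for k,(x,y,h) in dict(xl=(.447,-.056,.085),l=(.432,-.2365,.075),m=(.4545,.218,.065),s=(.4535,.0887,.055)).items(): print(k,project(c,[x,y,h]).round(0))
E
```

```text
[ 0.45719488 -0.00505105  0.44989899]
xl [[258. 195.]]
l [[ 59. 177.]]
m [[554. 198.]]
s [[415. 195.]]
```

View pics/w1.png

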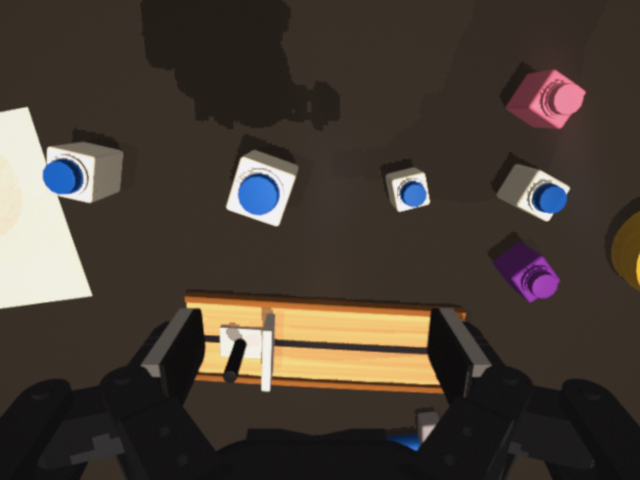

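Wrist view: the caps match the predictions to a few pixels: XL (258,195), L (62,177), S (413,194), M (550,199). The pink (560,98) and purple (540,285) decoys are clearly apart. The rack lies at x 185–467, with its slot at row ≈345 and the stop plate at column 267.

Run:
```python
from h import *
im=cv2.imread("pics/w1.png");c=camera_params("wrist");c["camera_from_world"]=np.load("w1.npy")
B=dict(xl=(258,195,.086),l=(62,177,.076),s=(413,194,.056),m=(550,199,.066))
hsv=cv2.cvtColor(im,cv2.COLOR_BGR2HSV);bl=blobs(blue(im),50)
for k,(u,v,h) in B.items():
    q=min(bl,key=lambda q:np.hypot(cen(q)[0]-u,cen(q)[1]-v))
    # cap outline near top plane
    (e,ax,_)=cv2.minEnclosingCircle(q)[0],cv2.minEnclosingCircle(q)[1],0
    P=plane(c,[cen(q)],h-.002)[0]
    out=[]
    for T in (150,170,190,205):
        m=((hsv[...,2]>T)&(hsv[...,1]<60))
        ws=[w for w in blobs(m,60) if np.hypot(cen(w)[0]-u,cen(w)[1]-v)<30]
        if not ws: continue
        pts=np.vstack(ws+[q]).reshape(-1,2); W=plane(c,pts,h-.016)*1000
        r=cv2.minAreaRect(W.astype(np.float32)); out.append((T,np.round(r[0],1).tolist(),np.round(r[1],1).tolist(),round(r[2],1)))
    print(k,"cap",P.round(4),np.round(cen(q),1));[print("   ",o) for o in out]
# rack
wood=cv2.inRange(hsv,(8,60,90),(25,255,255))>0
roi=np.zeros_like(wood);roi[285:400,180:440]=1;wood&=roi
ys,xs=np.nonzero(wood)
pts=[]
for x in range(285,425,5):
    col=im[330:362,x].astype(int).sum(1);w=np.clip(250-col,0,None)
    if w.sum()>0: pts.append((x,330+(w*np.arange(32)).sum()/w.sum()))
W=plane(c,pts,.008);f=np.polyfit(W[:,1],W[:,0],1);print("slot x=%.4f*y+%.4f"%tuple(f),"resid",np.abs(np.polyval(f,W[:,1])-W[:,0]).max())
nl=[(x,np.nonzero(wood[:,x])[0].min()) for x in range(200,430,5)]
W=plane(c,nl,.0);g=np.polyfit(W[:,1],W[:,0],1);print("near edge z0",g,"z14",np.polyfit(*plane(c,nl,.014)[:,::-1].T,1))
fl=[(x,np.nonzero(wood[:,x])[0].max()) for x in range(280,420,5)]
print("far edge z14",np.polyfit(*plane(c,fl,.014)[:,::-1].T,1))
le=[(np.nonzero(wood[y])[0].min(),y) for y in range(305,375,4)]
print("left end z8",plane(c,le,.008)[::4].round(4).tolist())
t=cv2.imread("pics/top0.png");ct=camera_params("top")
ht=cv2.cvtColor(t,cv2.COLOR_BGR2HSV);wt=cv2.inRange(ht,(5,60,60),(28,255,255))>0
lt=[(200+np.nonzero(wt[y,200:400])[0].min(),y) for y in range(164,198,3)]
print("wall outer z53",plane(ct,lt,.053)[::3].round(4).tolist())
rt=[(200+np.nonzero(wt[y,200:400])[0].max(),y) for y in range(170,205,3)]
print("end z8",plane(ct,rt,.008)[::3].round(4).tolist())
# stop plate top edge facing wall z=.048: right border of grey plate
print("stop row", [im[350,x].tolist() for x in range(258,284,2)])
cv2.imwrite("pics/crop2.png",cv2.resize(im[285:400,180:470],None,fx=2.7,fy=2.7,interpolation=cv2.INTER_CUBIC))
```

```text
xl cap [ 0.4465 -0.0554] [258.3 193.8]
    (150, [447.5, -56.0], [51.5, 51.7], 70.0)
    (170, [447.5, -56.0], [51.1, 51.1], 70.0)
    (190, [447.6, -56.0], [50.5, 50.7], 69.8)
    (205, [447.6, -56.0], [50.1, 50.3], 69.9)
l cap [ 0.4314 -0.2338] [ 62.4 176.4]
    (205, [431.6, -237.3], [47.7, 43.9], 76.2)
s cap [0.4525 0.0869] [412.8 193.7]
    (150, [453.4, 87.9], [33.8, 33.5], 14.3)
    (170, [453.5, 88.0], [33.0, 33.2], 14.3)
    (190, [453.5, 88.1], [32.5, 32.7], 14.3)
    (205, [453.7, 88.2], [32.3, 32.2], 13.9)
m cap [0.4548 0.2147] [549.5 198.4]
    (150, [456.5, 218.8], [45.1, 39.5], 64.0)
    (170, [456.7, 218.9], [44.7, 39.0], 63.9)
    (190, [456.7, 219.2], [44.3, 38.6], 64.1)
    (205, [456.8, 219.3], [43.9, 38.2], 63.9)
slot x=0.0678*y+0.6480 resid 0.00023465610911144186
near edge z0 [0.06752362 0.59636158] z14 [0.06752362 0.58913327]
far edge z14 [0.06660086 0.70586655]
left end z8 [[0.5938, -0.1585], [0.615, -0.1415], [0.6367, -0.0574], [0.6596, -0.1434], [0.6831, -0.1532]]
wall outer z53 [[0.6938, 0.2796], [0.6698, 0.2455], [0.6462, 0.2911], [0.6225, 0.2674]]
end z8 [[0.6881, -0.1685], [0.6635, -0.168], [0.6391, -0.1648], [0.6148, -0.1643]]
stop row [[234, 241, 242], [228, 236, 237], [200, 214, 220], [229, 239, 242], [233, 240, 241], [234, 240, 241], [210, 220, 225], [106, 115, 127], [99, 147, 202], [104, 171, 233], [104, 172, 233], [104, 172, 233], [110, 181, 238]]
```

View pics/crop2.png

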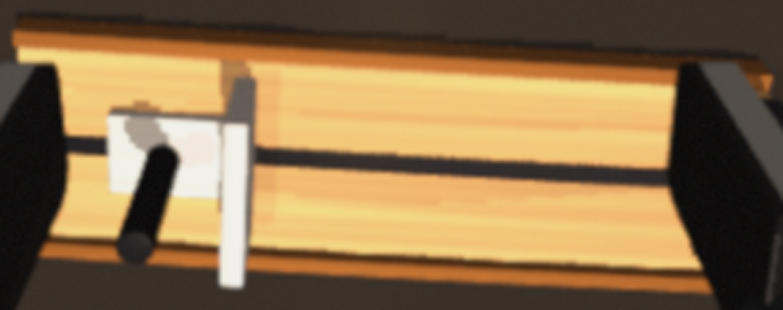

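Run:
```python
from h import *
c=camera_params("wrist");c["camera_from_world"]=np.load("w1.npy");ct=camera_params("top")
yaw=np.arctan(.0675);u=np.array([np.sin(yaw),np.cos(yaw)])
def loc(P): return ((P-np.array([.648,0]))@u).round(4), ((P-np.array([.648,0]))@np.array([u[1],-u[0]])).round(4)
print("lip ends wrist", loc(plane(c,[(180+14/2.7,285+32/2.7)],.014)),loc(plane(c,[(180+771/2.7,285+75/2.7)],.014)))
print("stop face",loc(plane(c,[(180+247/2.7,285+125/2.7),(180+243/2.7,285+287/2.7)],.048)))
print("post top",loc(plane(c,[(180+136/2.7,285+247/2.7)],.078)))
t=cv2.imread("pics/top0.png");ht=cv2.cvtColor(t,cv2.COLOR_BGR2HSV);V=ht[...,2].astype(int)
for y in (168,176,184,192): print(y,V[y,248:266].tolist(), V[y,374:386].tolist())
print("wall top outer/inner",[loc(plane(ct,[(x,y)],.053)) for x,y in((210+145/3.4,150+100/3.4),(210+163/3.4,150+100/3.4))])
print("end top",loc(plane(ct,[(210+577/3.4,150+130/3.4)],.008)),"stop face top",loc(plane(ct,[(210+441/3.4,150+100/3.4)],.048)),"yaw",np.degrees(yaw))
delta(.447,-.056,.15,-20)
```

```text
lip ends wrist (array([-0.1603]), array([-0.0571])) (array([0.1664]), array([-0.0575]))
stop face (array([-0.0565, -0.056 ]), array([-0.0397,  0.0395]))
post top (array([-0.0952]), array([-0.0012]))
168 [58, 59, 59, 65, 101, 167, 220, 233, 231, 208, 150, 118, 136, 161, 190, 218, 231, 234] [161, 164, 167, 168, 163, 142, 100, 66, 59, 57, 57, 57]
176 [58, 58, 61, 92, 160, 219, 233, 231, 214, 162, 121, 128, 149, 167, 195, 225, 234, 235] [236, 235, 235, 234, 226, 188, 121, 69, 57, 57, 57, 58]
184 [58, 59, 78, 131, 192, 226, 233, 227, 198, 144, 120, 136, 148, 162, 182, 191, 193, 191] [235, 235, 235, 232, 213, 145, 77, 58, 57, 57, 57, 57]
192 [58, 64, 100, 165, 220, 233, 231, 209, 150, 116, 133, 158, 190, 223, 232, 234, 234, 235] [232, 234, 235, 232, 212, 144, 77, 58, 56, 58, 57, 56]
wall top outer/inner [(array([0.1664]), array([-0.0067])), (array([0.1528]), array([-0.0059]))]
end top (array([-0.1643]), array([0.0016])) stop face top (array([-0.0565]), array([0.0084])) yaw 3.861607409675074
slide [ 10.2 -51.  145.2] ang [0.     0.     1.9193] q [-0.19  0.14 -0.09  1.34  0.   -0.19] t 2.2
```

>>> jog_arm:
  slide:
    - [2, -10, 15]
    - [4, -20, 30]
    - [6, -30, 45]
    - [8, -40, 60]
    - [10, -51, 75]
    - [10, -51, 90]
    - [10, -51, 105]
    - [10, -51, 120]
    - [10, -51, 135]
    - [10, -51, 145]
  angular:
    - [0, 0, 0.14]
    - [0, 0, 0.28]
    - [0, 0, 0.42]
    - [0, 0, 0.56]
    - [0, 0, 0.7]
    - [0, 0, 0.84]
    - [0, 0, 0.98]
    - [0, 0, 1.12]
    - [0, 0, 1.26]
    - [0, 0, 1.4]

```text
clock: 3.2
eef_pos: [0.447, -0.0562, 0.304]
tcp_rot: [-0.0, 0.647, 0.763, -0.0]
force: [0.3, -0.0, 0.9]
opening: 0.0853
finger_force: 0.0
```

>>> jog_arm:
  slide:
    - [0, 0, 0]
    - [0, 0, 0]
    - [0, 0, 0]
    - [0, 0, 0]
    - [0, 0, 25]
    - [0, 0, 50]
    - [0, 0, 75]
    - [0, 0, 100]
    - [0, 0, 108]
    - [0, 0, 108]
  angular:
    - [0, 0, 0.13]
    - [0, 0, 0.26]
    - [0, 0, 0.39]
    - [0, 0, 0.519]
    - [0, 0, 0.519]
    - [0, 0, 0.519]
    - [0, 0, 0.519]
    - [0, 0, 0.519]
    - [0, 0, 0.519]
    - [0, 0, 0.519]

```text
clock: 4.2
eef_pos: [0.447, -0.0561, 0.1964]
tcp_rot: [-0.001, 0.819, 0.574, -0.001]
force: [-0.3, 0.5, -0.7]
opening: 0.0856
finger_force: 0.0
```

>>> jog_arm:
  slide:
    - [0, 0, 0]
    - [0, 0, 0]
    - [0, 0, 0]
    - [0, 0, 0]
    - [0, 0, 0]
    - [0, 0, 0]
    - [0, 0, 0]
    - [0, 0, 0]
    - [0, 0, 0]
    - [0, 0, 0]
  angular:
    - [0, 0, 0]
    - [0, 0, 0]
    - [0, 0, 0]
    - [0, 0, 0]
    - [0, 0, 0]
    - [0, 0, 0]
    - [0, 0, 0]
    - [0, 0, 0]
    - [0, 0, 0]
    - [0, 0, 0]
  fingers: 40
  grip_force: 30

```text
clock: 5.2
eef_pos: [0.4476, -0.0563, 0.1979]
tcp_rot: [0.001, 0.819, 0.574, 0.001]
force: [-1.5, -0.1, 9.5]
opening: 0.0511
finger_force: 30.6
```

Run:
```python
from h import *
s=robot.read_state();print(s["eef_pos"],s["opening"],s["finger_force"],s["force"])
delta(.6564,.1237,.051,-3.86)
```

```text
[ 0.44758232 -0.05627871  0.19790445] 0.05112038841506297 30.569690465927124 [-1.52737219 -0.13284193  9.49354228]
slide [240.5 134.7  -7.5] ang [ 1.900e-03  2.000e-04 -2.816e-01] q [-0.31  0.31 -0.61  0.65 -0.    1.61] t 5.2
```

>>> jog_arm:
  slide:
    - [0, 0, -30]
    - [0, 0, -60]
    - [40, 22, -60]
    - [80, 45, -60]
    - [120, 67, -60]
    - [160, 90, -60]
    - [200, 112, -60]
    - [240, 134.5, -60]
    - [240, 134.5, -60]
    - [240, 134.5, -60]
  angular:
    - [0, 0, 0]
    - [0, 0, 0]
    - [0, 0, -0.05]
    - [0, 0, -0.1]
    - [0, 0, -0.15]
    - [0, 0, -0.2]
    - [0, 0, -0.25]
    - [0, 0, -0.282]
    - [0, 0, -0.282]
    - [0, 0, -0.282]

```text
clock: 6.2
eef_pos: [0.6558, 0.124, 0.2566]
tcp_rot: [-0.0, 0.73, 0.683, -0.0]
force: [0.1, 0.1, -2.7]
opening: 0.0519
finger_force: 33.9
```

Run:
```python
from h import *
cv2.imwrite("pics/s2.png",get_image("scene")[180:400,180:400].repeat(2,0).repeat(2,1))
s=robot.read_state();print(s["eef_pos"],s["opening"],s["finger_force"],s["force"])
delta(.6564,.1237,.051,-3.86)
```

```text
[0.65528904 0.12331107 0.25687024] 0.052071442303243475 33.87139320373535 [-0.78064698 -0.60895936 -2.31724672]
slide [ 0.5  1.1 51.2] ang [-0.0007  0.0003  0.0004] q [ 0.06  0.57  0.05  1.05 -0.    1.7 ] t 6.25
```

View pics/s2.png

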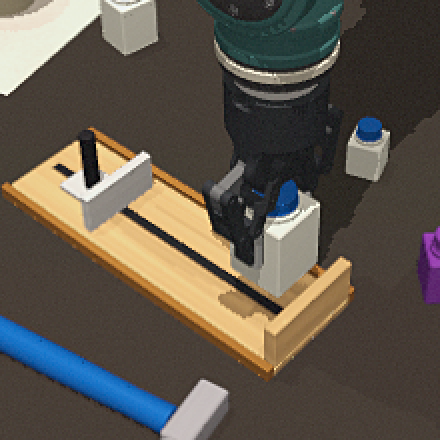

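>>> jog_arm:
  slide:
    - [0, 1, 15]
    - [0, 1, 30]
    - [0, 1, 40]
    - [0, 1, 44]
    - [0, 1, 47]
    - [0, 1, 49]
    - [0, 1, 50]
    - [0, 1, 50.5]
    - [0, 1, 50.5]
    - [0, 1, 50.5]
  angular:
    - [0, 0, 0]
    - [0, 0, 0]
    - [0, 0, 0]
    - [0, 0, 0]
    - [0, 0, 0]
    - [0, 0, 0]
    - [0, 0, 0]
    - [0, 0, 0]
    - [0, 0, 0]
    - [0, 0, 0]

```text
clock: 7.25
eef_pos: [0.6567, 0.1233, 0.2065]
tcp_rot: [0.0, 0.73, 0.683, 0.0]
force: [-0.6, -0.4, -2.1]
opening: 0.0516
finger_force: 33.9
```

>>> jog_arm:
  slide:
    - [0, 0, 0.3]
    - [0, 0, 0.6]
    - [0, 0, 0.6]
    - [0, 0, 0.6]
    - [0, 0, 0.6]
    - [0, 0, 0.6]
    - [0, 0, 0.6]
    - [0, 0, 0.6]
    - [0, 0, 0.6]
    - [0, 0, 0.6]
  angular:
    - [0, 0, 0]
    - [0, 0, 0]
    - [0, 0, 0]
    - [0, 0, 0]
    - [0, 0, 0]
    - [0, 0, 0]
    - [0, 0, 0]
    - [0, 0, 0]
    - [0, 0, 0]
    - [0, 0, 0]
  fingers: 66

```text
clock: 8.25
eef_pos: [0.6567, 0.1233, 0.2058]
tcp_rot: [-0.0, 0.73, 0.683, -0.0]
force: [0.0, -0.3, -0.1]
opening: 0.0657
finger_force: 0.0
```

>>> jog_arm:
  slide:
    - [0, 0, -20]
    - [0, 0, -50]
    - [0, 0, -90]
    - [0, 0, -100]
    - [0, 0, -100]
    - [0, 0, -100]
    - [0, 0, -100]
    - [0, 0, -100]
    - [0, 0, -100]
    - [0, 0, -100]
  angular:
    - [0, 0, 0]
    - [0, 0, 0]
    - [0, 0, 0]
    - [0, 0, 0]
    - [0, 0, 0]
    - [0, 0, 0]
    - [0, 0, 0]
    - [0, 0, 0]
    - [0, 0, 0]
    - [0, 0, 0]

```text
clock: 9.25
eef_pos: [0.6566, 0.1233, 0.3054]
tcp_rot: [-0.0, 0.73, 0.683, -0.0]
force: [-0.3, 0.2, -0.3]
opening: 0.0662
finger_force: 0.0
```

Run:
```python
from h import *
s=robot.read_state();print(s["eef_pos"],s["opening"],s["finger_force"],s["force"])
delta(.432,-.2365,.14,-13.8)
delta(.432,-.2365,.04,-13.8)
```

```text
[0.65664266 0.12329781 0.30535153] 0.06620439371478605 0.0 [-0.3400139   0.163871   -0.25245929]
slide [-374.  -200.    10.8] ang [-0.0006  0.0002  0.1738] q [ 0.06  0.55  0.14  1.17 -0.    1.7 ] t 9.25
slide [-374.  -200.   110.8] ang [-0.0006  0.0002  0.1738] q [ 0.06  0.55  0.14  1.17 -0.    1.7 ] t 9.25
```

>>> jog_arm:
  slide:
    - [-40, -21, 1]
    - [-80, -43, 2]
    - [-120, -64, 3]
    - [-160, -86, 4]
    - [-200, -107, 5]
    - [-240, -128, 6]
    - [-280, -150, 7]
    - [-320, -171, 8]
    - [-360, -192, 9]
    - [-374, -200, 10]
  angular:
    - [0, 0, 0.02]
    - [0, 0, 0.04]
    - [0, 0, 0.06]
    - [0, 0, 0.08]
    - [0, 0, 0.1]
    - [0, 0, 0.12]
    - [0, 0, 0.14]
    - [0, 0, 0.16]
    - [0, 0, 0.174]
    - [0, 0, 0.174]
  fingers: 75

```text
clock: 10.25
eef_pos: [0.4304, -0.239, 0.2958]
tcp_rot: [0.0, 0.788, 0.616, -0.0]
force: [0.2, 0.3, 0.7]
opening: 0.0753
finger_force: 0.0
```

Run:
```python
from h import *
c=camera_params("wrist");im=get_image("wrist");cv2.imwrite("pics/w2.png",im);hsv=cv2.cvtColor(im,cv2.COLOR_BGR2HSV)
delta(.432,-.2365,.04,-13.8)
print(project(c,[.432,-.2365,.075]))
m=((hsv[...,2]>130)&(hsv[...,1]<60))|blue(im)
for q in blobs(blue(im),300): print("blue",np.round(cen(q),1),cv2.contourArea(q),plane(c,[cen(q)],.075).round(4))
```

```text
slide [  3.5   1.1 101. ] ang [-0.0001  0.0009 -0.0035] q [-0.67  0.27 -0.35  0.95 -0.    1.14] t 10.3
[[316.59975254 263.17528315]]
blue [319.  259.7] 2773.0 [[ 0.4337 -0.2349]]
```

View pics/w2.png

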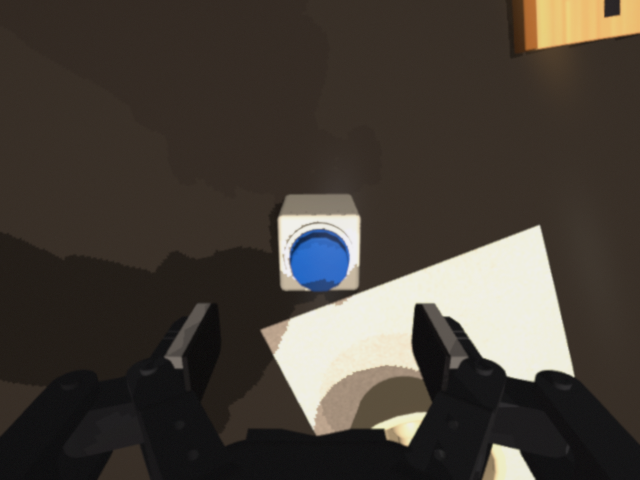

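>>> jog_arm:
  slide:
    - [5, 2, 20]
    - [5, 2, 45]
    - [5, 2, 70]
    - [5, 2, 90]
    - [5, 2, 101]
    - [5, 2, 101]
    - [5, 2, 101]
    - [5, 2, 101]
    - [5, 2, 101]
    - [5, 2, 101]
  angular:
    - [0, 0, 0]
    - [0, 0, 0]
    - [0, 0, 0]
    - [0, 0, 0]
    - [0, 0, 0]
    - [0, 0, 0]
    - [0, 0, 0]
    - [0, 0, 0]
    - [0, 0, 0]
    - [0, 0, 0]

```text
clock: 11.3
eef_pos: [0.4354, -0.2322, 0.1953]
tcp_rot: [0.0, 0.787, 0.617, 0.0]
force: [0.5, -0.1, 0.3]
opening: 0.0746
finger_force: 0.0
```

>>> jog_arm:
  slide:
    - [0, 0, 0]
    - [0, 0, 0]
    - [0, 0, 0]
    - [0, 0, 0]
    - [0, 0, 0]
    - [0, 0, 0]
    - [0, 0, 0]
    - [0, 0, 0]
    - [0, 0, 0]
    - [0, 0, 0]
  angular:
    - [0, 0, 0]
    - [0, 0, 0]
    - [0, 0, 0]
    - [0, 0, 0]
    - [0, 0, 0]
    - [0, 0, 0]
    - [0, 0, 0]
    - [0, 0, 0]
    - [0, 0, 0]
    - [0, 0, 0]
  fingers: 35

```text
clock: 12.3
eef_pos: [0.4352, -0.2321, 0.195]
tcp_rot: [0.0, 0.787, 0.617, 0.0]
force: [-0.4, 0.4, 5.6]
opening: 0.0457
finger_force: 31.5
```

>>> jog_arm:
  slide:
    - [0, 0, -30]
    - [0, 0, -70]
    - [0, 0, -100]
    - [0, 0, -100]
    - [0, 0, -100]
    - [0, 0, -100]
    - [0, 0, -100]
    - [0, 0, -100]
    - [0, 0, -100]
    - [0, 0, -100]
  angular:
    - [0, 0, 0]
    - [0, 0, 0]
    - [0, 0, 0]
    - [0, 0, 0]
    - [0, 0, 0]
    - [0, 0, 0]
    - [0, 0, 0]
    - [0, 0, 0]
    - [0, 0, 0]
    - [0, 0, 0]

```text
clock: 13.3
eef_pos: [0.4352, -0.2321, 0.2946]
tcp_rot: [-0.0, 0.787, 0.617, -0.0]
force: [0.9, -0.5, -0.9]
opening: 0.0454
finger_force: 31.9
```

Run:
```python
from h import *
s=robot.read_state();print(s["eef_pos"],s["opening"],s["finger_force"],s["force"])
P=lambda ly,lx=0:np.array([.648,0])+ly*np.array([.0673,.9977])+lx*np.array([.9977,-.0673])
ly=.153-.0565-.023-.0025-.001
x,y=P(ly);print(ly,x,y);delta(x,y,.13,-3.86)
```

```text
[ 0.43520194 -0.2320823   0.2945552 ] 0.0454129794636991 31.900293231010437 [ 0.87195771 -0.48964336 -0.87669018]
0.07 0.652711 0.06983900000000001
slide [345.1 139.2   9.9] ang [-0.0004 -0.0002 -0.1736] q [-0.66  0.27 -0.35  0.95  0.    1.16] t 13.3
```

Run:
```python
from h import *
s=robot.read_state();c=camera_params("wrist");im=get_image("wrist")
cv2.imwrite("pics/w3.png",im)
q=max(blobs(blue(im)[:, :500],300),key=cv2.contourArea);h=s["eef_pos"][2]-.195+.076
P=plane(c,[cen(q)],h-.002)[0]-s["eef_pos"][:2];A=R.from_quat(np.roll(s["tcp_rot"],-1))
print(cen(q),A.inv().apply([*P,0]).round(4))
cn=q[:,0,:];print(cn.min(0),cn.max(0))
# far-rim (image bottom) at cap top: use bottom edge & width
e=plane(c,[((cn[:,0].min()+cn[:,0].max())/2,cn[:,1].max())],h)[0]-s["eef_pos"][:2];print("bottom rim",A.inv().apply([*e,0]).round(4),"-> centre x + .0155")
```

```text
(315.70407458563534, 394.8015423572744) [0.003  0.0006 0.    ]
[263 351] [368 435]
bottom rim [-0.0093  0.0006 -0.    ] -> centre x + .0155
```

Run:
```python
from h import *
s=robot.read_state();c=camera_params("wrist");im=cv2.imread("pics/w3.png");hsv=cv2.cvtColor(im,cv2.COLOR_BGR2HSV)
A=R.from_quat(np.roll(s["tcp_rot"],-1));h=s["eef_pos"][2]-.195+.076
f=lambda px,z:A.inv().apply([*(plane(c,[px],z)[0]-s["eef_pos"][:2]),0]).round(4)
print("cap low rim",f((315,351),h-.012))
print("V col",hsv[280:440:4,316,2].tolist())
cv2.imwrite("pics/crop3.png",im[260:480,200:440].repeat(2,0).repeat(2,1))
```

```text
cap low rim [0.0105 0.0004 0.    ]
V col [133, 135, 134, 135, 135, 136, 136, 137, 137, 138, 145, 230, 240, 240, 138, 113, 171, 165, 72, 105, 68, 68, 70, 69, 71, 109, 108, 107, 107, 107, 107, 105, 106, 106, 106, 106, 105, 105, 106, 36]
```

View pics/crop3.png

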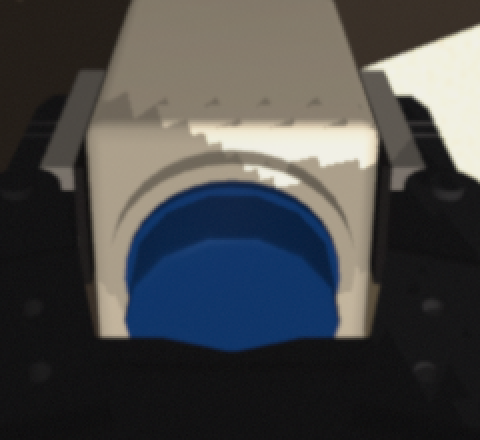

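The held L bottle: its upper body edge is at crop row 125 and the cap's top rim at row 238. I'll get the in-hand offset from those edges.

Run:
```python
from h import *
s=robot.read_state();c=camera_params("wrist")
A=R.from_quat(np.roll(s["tcp_rot"],-1));h=s["eef_pos"][2]-.195+.076
f=lambda px,z:A.inv().apply([*(plane(c,[px],z)[0]-s["eef_pos"][:2]),0]).round(4)
print(f((316,260+125/2),h-.016)[0]-.023,f((316,260+238/2),h)[0]-.0155)
```

```text
-0.0052 -0.005599999999999999
```

>>> jog_arm:
  slide:
    - [40, 16, 0]
    - [80, 32, 0]
    - [120, 47, 0]
    - [160, 63, 0]
    - [200, 79, 0]
    - [240, 95, 0]
    - [280, 110, 0]
    - [320, 126, 0]
    - [350.5, 138.3, 0]
    - [350.5, 138.3, 0]
  angular:
    - [0, 0, -0.02]
    - [0, 0, -0.04]
    - [0, 0, -0.06]
    - [0, 0, -0.08]
    - [0, 0, -0.1]
    - [0, 0, -0.12]
    - [0, 0, -0.14]
    - [0, 0, -0.16]
    - [0, 0, -0.174]
    - [0, 0, -0.174]

```text
clock: 14.35
eef_pos: [0.6548, 0.0784, 0.294]
tcp_rot: [-0.0, 0.729, 0.684, 0.0]
force: [-0.6, -1.4, -1.7]
opening: 0.0459
finger_force: 31.8
```

>>> jog_arm:
  slide:
    - [0, 0, 0]
    - [0, 0, 0]
    - [0, 0, 20]
    - [0, 0, 40]
    - [0, 0, 60]
    - [0, 0, 75]
    - [0, 0, 75]
    - [0, 0, 75]
    - [0, 0, 75]
    - [0, 0, 75]
  angular:
    - [0, 0, 0]
    - [0, 0, 0]
    - [0, 0, 0]
    - [0, 0, 0]
    - [0, 0, 0]
    - [0, 0, 0]
    - [0, 0, 0]
    - [0, 0, 0]
    - [0, 0, 0]
    - [0, 0, 0]

```text
clock: 15.35
eef_pos: [0.6534, 0.0751, 0.2208]
tcp_rot: [0.001, 0.73, 0.683, 0.001]
force: [0.4, -0.1, -2.2]
opening: 0.0456
finger_force: 31.8
```

Run:
```python
from h import *
s=robot.read_state();print(s["eef_pos"],s["opening"],s["finger_force"],s["force"])
delta(.6531,.0753,.203-.1547,-3.86)
im=get_image("scene");cv2.imwrite("pics/s3.png",im[180:400,180:400].repeat(2,0).repeat(2,1))
```

```text
[0.65338538 0.07506723 0.22080185] 0.04556345615336138 31.79903268814087 [ 0.44041043 -0.10256966 -2.20699559]
slide [ 0.2 -0.3 17.8] ang [ 0.0015 -0.0001  0.0001] q [-0.01  0.59 -0.03  0.95 -0.    1.63] t 15.35
```

View pics/s3.png

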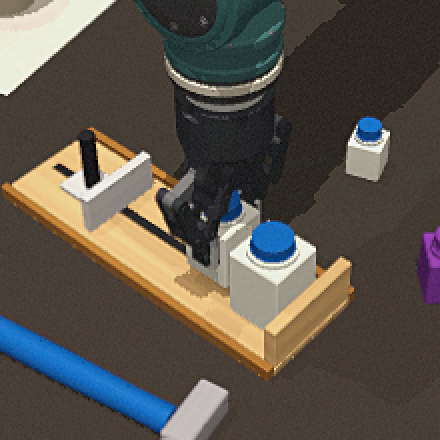

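XL stands square by the wall (crop (272,270)). L hangs behind it, clear of it, so I lower and release it.

>>> jog_arm:
  slide:
    - [0, 0, 8]
    - [0, 0, 13]
    - [0, 0, 15]
    - [0, 0, 16]
    - [0, 0, 17]
    - [0, 0, 17.5]
    - [0, 0, 17.5]
    - [0, 0, 17.5]
    - [0, 0, 17.5]
    - [0, 0, 17.5]
  angular:
    - [0, 0, 0]
    - [0, 0, 0]
    - [0, 0, 0]
    - [0, 0, 0]
    - [0, 0, 0]
    - [0, 0, 0]
    - [0, 0, 0]
    - [0, 0, 0]
    - [0, 0, 0]
    - [0, 0, 0]

```text
clock: 16.4
eef_pos: [0.653, 0.0753, 0.203]
tcp_rot: [0.0, 0.73, 0.683, 0.0]
force: [-3.6, 0.3, 7.3]
opening: 0.0458
finger_force: 32.8
```

>>> jog_arm:
  slide:
    - [0, 0, 0]
    - [0, 0, 0]
    - [0, 0, 0]
    - [0, 0, 0]
    - [0, 0, 0]
    - [0, 0, 0]
    - [0, 0, 0]
    - [0, 0, 0]
    - [0, 0, 0]
    - [0, 0, 0]
  angular:
    - [0, 0, 0]
    - [0, 0, 0]
    - [0, 0, 0]
    - [0, 0, 0]
    - [0, 0, 0]
    - [0, 0, 0]
    - [0, 0, 0]
    - [0, 0, 0]
    - [0, 0, 0]
    - [0, 0, 0]
  fingers: 62

```text
clock: 17.4
eef_pos: [0.6532, 0.0753, 0.2023]
tcp_rot: [0.0, 0.73, 0.683, 0.0]
force: [0.2, -0.1, -0.0]
opening: 0.0623
finger_force: 0.0
```

>>> jog_arm:
  slide:
    - [0, 0, -20]
    - [0, 0, -60]
    - [0, 0, -100]
    - [0, 0, -100]
    - [0, 0, -100]
    - [0, 0, -100]
    - [0, 0, -100]
    - [0, 0, -100]
    - [0, 0, -100]
    - [0, 0, -100]
  angular:
    - [0, 0, 0]
    - [0, 0, 0]
    - [0, 0, 0]
    - [0, 0, 0]
    - [0, 0, 0]
    - [0, 0, 0]
    - [0, 0, 0]
    - [0, 0, 0]
    - [0, 0, 0]
    - [0, 0, 0]

```text
clock: 18.4
eef_pos: [0.6532, 0.0752, 0.302]
tcp_rot: [-0.0, 0.73, 0.683, -0.0]
force: [0.5, -0.3, -0.1]
opening: 0.0621
finger_force: 0.0
```

Run:
```python
from h import *
delta(.4555,.2175,.15,-26)
```

```text
slide [ 128.7 -206.8   -2.6] ang [-4.000e-04  2.000e-04  3.867e-01] q [-0.01  0.53  0.1   1.14 -0.    1.63] t 18.4
```

>>> jog_arm:
  slide:
    - [18, -30, 0]
    - [36, -60, 0]
    - [54, -90, 0]
    - [72, -118, 0]
    - [90, -146, 0]
    - [108, -175, 0]
    - [128.7, -206.8, 0]
    - [128.7, -206.8, 0]
    - [128.7, -206.8, 0]
    - [128.7, -206.8, 0]
  angular:
    - [0, 0, 0.055]
    - [0, 0, 0.11]
    - [0, 0, 0.165]
    - [0, 0, 0.22]
    - [0, 0, 0.275]
    - [0, 0, 0.33]
    - [0, 0, 0.387]
    - [0, 0, 0.387]
    - [0, 0, 0.387]
    - [0, 0, 0.387]
  fingers: 58

```text
clock: 19.4
eef_pos: [0.4561, 0.2173, 0.3024]
tcp_rot: [0.0, 0.848, 0.53, 0.0]
force: [-0.2, 0.8, 0.1]
opening: 0.0581
finger_force: 0.0
```

Run:
```python
from h import *
delta(.4555,.2175,.033,-26)
s=robot.read_state();c=camera_params("wrist");im=get_image("wrist");cv2.imwrite("pics/w4.png",im)
q=max(blobs(blue(im),300),key=lambda q:-abs(cen(q)[0]-316));A=R.from_quat(np.roll(s["tcp_rot"],-1))
print(cen(q),plane(c,[cen(q)],.064),"in tool",A.inv().apply([*(plane(c,[cen(q)],.064)[0]-s["eef_pos"][:2]),0]).round(4))
hsv=cv2.cvtColor(im,cv2.COLOR_BGR2HSV)
m=((hsv[...,2]>130)&(hsv[...,1]<60))
for w in blobs(m,300):
    if abs(cen(w)[0]-cen(q)[0])<60 and abs(cen(w)[1]-cen(q)[1])<60: print(cen(w),cv2.minAreaRect(w))
```

```text
slide [-1.000e-01 -7.000e-01  1.147e+02] ang [ 0.0005 -0.0003 -0.0001] q [ 0.28  0.28 -0.31  0.98 -0.    2.31] t 19.4
(313.327836081959, 236.3893053473263) [[0.46087304 0.22862481]] in tool [ 0.0123 -0.0007  0.    ]
(320.60549819731233, 223.4174450999672) ((318.9999694824219, 226.99996948242188), (99.99998474121094, 77.99998474121094), 90.0)
```

View pics/w4.png

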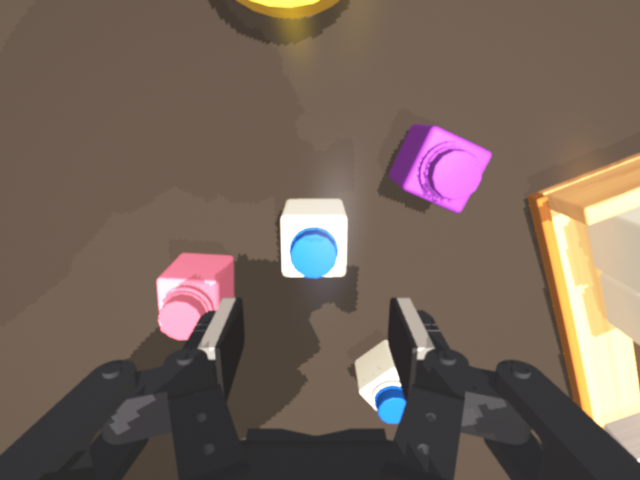

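M is the white one, with its cap at (314,254) and its body edges parallel to the view. The decoys at pink (195,295) and purple (445,170) are clear of the fingers.

Run:
```python
from h import *
s=robot.read_state();c=camera_params("wrist");im=cv2.imread("pics/w4.png")
A=R.from_quat(np.roll(s["tcp_rot"],-1))
f=lambda px,z:(A.inv().apply([*(plane(c,[px],z)[0]-s["eef_pos"][:2]),0])*1000).round(1)[:2]
m=blue(im)[200:300,270:360];ys,xs=np.nonzero(m);print(ys.min()+200,ys.max()+200,xs.min()+270,xs.max()+270)
print("cap top far rim",f((314,ys.max()+200.5),.066)+[13.5,0]);print("cap low near rim",f((314,ys.min()+199.5),.054)-[13.5,0])
print("body far edge",f((314,277.5),.05)+[20,0]);print([int(v) for v in im[195:232:2,314].sum(1)])
```

```text
228 278 290 336
cap top far rim [ 1.2 -0.4]
cap low near rim [ 1.  -0.4]
body far edge [ 1.3 -0.5]
[321, 358, 625, 692, 695, 697, 702, 704, 706, 711, 763, 765, 765, 765, 765, 765, 696, 502, 374]
```

>>> jog_arm:
  slide:
    - [1, -0.5, 25]
    - [1, -0.5, 50]
    - [1, -0.5, 75]
    - [1, -0.5, 95]
    - [1, -0.5, 107]
    - [1, -0.5, 114.5]
    - [1, -0.5, 114.5]
    - [1, -0.5, 114.5]
    - [1, -0.5, 114.5]
    - [1, -0.5, 114.5]
  angular:
    - [0, 0, 0]
    - [0, 0, 0]
    - [0, 0, 0]
    - [0, 0, 0]
    - [0, 0, 0]
    - [0, 0, 0]
    - [0, 0, 0]
    - [0, 0, 0]
    - [0, 0, 0]
    - [0, 0, 0]

```text
clock: 20.45
eef_pos: [0.4557, 0.2187, 0.1884]
tcp_rot: [0.0, 0.848, 0.53, 0.0]
force: [0.2, -0.2, -0.2]
opening: 0.0577
finger_force: 0.0
```

>>> jog_arm:
  slide:
    - [0, 0, 0]
    - [0, 0, 0]
    - [0, 0, 0]
    - [0, 0, 0]
    - [0, 0, 0]
    - [0, 0, 0]
    - [0, 0, 0]
    - [0, 0, 0]
    - [0, 0, 0]
    - [0, 0, 0]
  angular:
    - [0, 0, 0]
    - [0, 0, 0]
    - [0, 0, 0]
    - [0, 0, 0]
    - [0, 0, 0]
    - [0, 0, 0]
    - [0, 0, 0]
    - [0, 0, 0]
    - [0, 0, 0]
    - [0, 0, 0]
  fingers: 30

```text
clock: 21.45
eef_pos: [0.4555, 0.2187, 0.1882]
tcp_rot: [0.0, 0.848, 0.53, 0.0]
force: [-0.4, -0.4, 6.1]
opening: 0.0399
finger_force: 30.9
```

>>> jog_arm:
  slide:
    - [0, 0, -30]
    - [0, 0, -70]
    - [0, 0, -110]
    - [0, 0, -110]
    - [0, 0, -110]
    - [0, 0, -110]
    - [0, 0, -110]
    - [0, 0, -110]
    - [0, 0, -110]
    - [0, 0, -110]
  angular:
    - [0, 0, 0]
    - [0, 0, 0]
    - [0, 0, 0]
    - [0, 0, 0]
    - [0, 0, 0]
    - [0, 0, 0]
    - [0, 0, 0]
    - [0, 0, 0]
    - [0, 0, 0]
    - [0, 0, 0]

```text
clock: 22.45
eef_pos: [0.4554, 0.2186, 0.2975]
tcp_rot: [-0.0, 0.848, 0.53, -0.0]
force: [-0.1, -1.2, -1.0]
opening: 0.0396
finger_force: 31.1
```

Run:
```python
from h import *
delta(.6497,.0249,.143,-3.86)
s=robot.read_state();c=camera_params("wrist");im=get_image("wrist");cv2.imwrite("pics/w5.png",im)
A=R.from_quat(np.roll(s["tcp_rot"],-1));h=s["eef_pos"][2]-.1877+.066;print(s["eef_pos"],s["opening"])
f=lambda px,z:(A.inv().apply([*(plane(c,[px],z)[0]-s["eef_pos"][:2]),0])*1000).round(1)[:2]
ys=[y for y in range(300,420) if blue(im)[y,300:335].mean()>.3];print(ys[0],ys[-1]);print("low near rim",f((316,ys[0]-.5),h-.012)-[13.5,0])
```

```text
slide [-88.9 259.6  -0.3] ang [-5.000e-04  3.000e-04 -3.866e-01] q [ 0.29  0.29 -0.31  0.97 -0.    2.31] t 22.45
[0.45542133 0.21864014 0.29749432] 0.039630099031851315
336 419
low near rim [0.7 0.8]
```

>>> jog_arm:
  slide:
    - [-14, 40, 0]
    - [-28, 80, 0]
    - [-41, 120, 0]
    - [-55, 160, 0]
    - [-69, 200, 0]
    - [-82, 240, 0]
    - [-88.9, 259.6, 0]
    - [-88.9, 259.6, 0]
    - [-88.9, 259.6, 0]
    - [-88.9, 259.6, 0]
  angular:
    - [0, 0, -0.06]
    - [0, 0, -0.12]
    - [0, 0, -0.18]
    - [0, 0, -0.24]
    - [0, 0, -0.3]
    - [0, 0, -0.36]
    - [0, 0, -0.387]
    - [0, 0, -0.387]
    - [0, 0, -0.387]
    - [0, 0, -0.387]

```text
clock: 23.5
eef_pos: [0.6492, 0.0256, 0.2978]
tcp_rot: [-0.0, 0.73, 0.683, -0.0]
force: [-0.6, 0.6, -1.2]
opening: 0.0396
finger_force: 31.1
```

>>> jog_arm:
  slide:
    - [0, 0, 20]
    - [0, 0, 40]
    - [0, 0, 60]
    - [0, 0, 75]
    - [0, 0, 85]
    - [0, 0, 92]
    - [0, 0, 96]
    - [0, 0, 96]
    - [0, 0, 96]
    - [0, 0, 96]
  angular:
    - [0, 0, 0]
    - [0, 0, 0]
    - [0, 0, 0]
    - [0, 0, 0]
    - [0, 0, 0]
    - [0, 0, 0]
    - [0, 0, 0]
    - [0, 0, 0]
    - [0, 0, 0]
    - [0, 0, 0]

```text
clock: 24.5
eef_pos: [0.65, 0.0249, 0.2024]
tcp_rot: [0.0, 0.73, 0.683, 0.0]
force: [-0.3, 0.6, -1.8]
opening: 0.0397
finger_force: 31.1
```

Run:
```python
from h import *
print(robot.read_state()["force"]);delta(.6497,.0249,.1962-.1547,-3.86)
```

```text
[-0.31380001  0.6356461  -1.79220814]
slide [ 0.  -0.3  6.2] ang [0.0009 0.     0.0003] q [-0.09  0.59 -0.08  0.9  -0.    1.55] t 24.5
```

>>> jog_arm:
  slide:
    - [0, 0, 2]
    - [0, 0, 4]
    - [0, 0, 5]
    - [0, 0, 5.5]
    - [0, 0, 5.8]
    - [0, 0, 5.8]
    - [0, 0, 5.8]
    - [0, 0, 5.8]
    - [0, 0, 5.8]
    - [0, 0, 5.8]
  angular:
    - [0, 0, 0]
    - [0, 0, 0]
    - [0, 0, 0]
    - [0, 0, 0]
    - [0, 0, 0]
    - [0, 0, 0]
    - [0, 0, 0]
    - [0, 0, 0]
    - [0, 0, 0]
    - [0, 0, 0]

```text
clock: 25.5
eef_pos: [0.6497, 0.0249, 0.1962]
tcp_rot: [-0.0, 0.73, 0.683, -0.0]
force: [-4.2, -0.2, 5.1]
opening: 0.0397
finger_force: 31.8
```

>>> jog_arm:
  slide:
    - [0, 0, 0]
    - [0, 0, 0]
    - [0, 0, 0]
    - [0, 0, 0]
    - [0, 0, 0]
    - [0, 0, 0]
    - [0, 0, 0]
    - [0, 0, 0]
    - [0, 0, 0]
    - [0, 0, 0]
  angular:
    - [0, 0, 0]
    - [0, 0, 0]
    - [0, 0, 0]
    - [0, 0, 0]
    - [0, 0, 0]
    - [0, 0, 0]
    - [0, 0, 0]
    - [0, 0, 0]
    - [0, 0, 0]
    - [0, 0, 0]
  fingers: 55

```text
clock: 26.5
eef_pos: [0.6498, 0.0249, 0.196]
tcp_rot: [-0.0, 0.73, 0.683, -0.0]
force: [0.7, -0.3, -0.2]
opening: 0.0549
finger_force: 0.0
```

>>> jog_arm:
  slide:
    - [0, 0, -20]
    - [0, 0, -60]
    - [0, 0, -100]
    - [0, 0, -100]
    - [0, 0, -100]
    - [0, 0, -100]
    - [0, 0, -100]
    - [0, 0, -100]
    - [0, 0, -100]
    - [0, 0, -100]
  angular:
    - [0, 0, 0]
    - [0, 0, 0]
    - [0, 0, 0]
    - [0, 0, 0]
    - [0, 0, 0]
    - [0, 0, 0]
    - [0, 0, 0]
    - [0, 0, 0]
    - [0, 0, 0]
    - [0, 0, 0]

```text
clock: 27.5
eef_pos: [0.6498, 0.0249, 0.2957]
tcp_rot: [-0.0, 0.73, 0.683, -0.0]
force: [1.2, -0.2, -0.2]
opening: 0.0549
finger_force: 0.0
```

Run:
```python
from h import *
delta(.4535,.088,.14,14.3)
```

```text
slide [  49.8 -200.     1.1] ang [-4.000e-04 -1.000e-04 -3.166e-01] q [-0.09  0.52  0.07  1.12  0.    1.55] t 27.5
```

>>> jog_arm:
  slide:
    - [10, -40, 0]
    - [20, -80, 0]
    - [30, -120, 0]
    - [40, -160, 0]
    - [49.8, -200, 1]
    - [49.8, -200, 1]
    - [49.8, -200, 1]
    - [49.8, -200, 1]
    - [49.8, -200, 1]
    - [49.8, -200, 1]
  angular:
    - [0, 0, -0.06]
    - [0, 0, -0.12]
    - [0, 0, -0.18]
    - [0, 0, -0.24]
    - [0, 0, -0.3]
    - [0, 0, -0.317]
    - [0, 0, -0.317]
    - [0, 0, -0.317]
    - [0, 0, -0.317]
    - [0, 0, -0.317]

```text
clock: 28.5
eef_pos: [0.4542, 0.0877, 0.2948]
tcp_rot: [-0.0, 0.614, 0.79, -0.0]
force: [-0.2, -0.1, -0.2]
opening: 0.055
finger_force: 0.0
```

Run:
```python
from h import *
delta(.4535,.088,.025,14.3)
s=robot.read_state();c=camera_params("wrist");im=get_image("wrist");cv2.imwrite("pics/w6.png",im)
A=R.from_quat(np.roll(s["tcp_rot"],-1))
f=lambda px,z:(A.inv().apply([*(plane(c,[px],z)[0]-s["eef_pos"][:2]),0])*1000).round(1)[:2]
for q in blobs(blue(im),300):
    a,b=q[:,0].min(0),q[:,0].max(0);u=(a[0]+b[0])/2
    print(a,b,"top far",f((u,b[1]+.5),.056)+[11.5,0],"low near",f((u,a[1]-.5),.044)-[11.5,0])
    p=im[b[1]-60:b[1]+30,a[0]-40:b[0]+40];w=cv2.inRange(cv2.cvtColor(p,cv2.COLOR_BGR2HSV),(0,0,130),(179,60,255))
    for k in blobs(w>0,100): print(cv2.minAreaRect(k))
```

```text
slide [  0.4  -0.6 115.1] ang [-0.0002 -0.0001 -0.0004] q [ 0.01  0.22 -0.42  0.93  0.    1.34] t 28.5
[570 398] [609 433] top far [-120.4  190. ] low near [-122.8  192.9]
((47.5, 18.0), (36.0, 81.0), 90.0)
[601 347] [639 402] top far [-94.5 205.3] low near [-81.4 204.6]
((39.0, 33.5), (67.0, 78.0), 90.0)
[296 229] [335 271] top far [2.1 0.1] low near [1.3 0.1]
((67.5, 41.0), (82.0, 73.0), 90.0)
```

>>> jog_arm:
  slide:
    - [1.5, 0, 25]
    - [1.5, 0, 50]
    - [1.5, 0, 75]
    - [1.5, 0, 95]
    - [1.5, 0, 107]
    - [1.5, 0, 115]
    - [1.5, 0, 115]
    - [1.5, 0, 115]
    - [1.5, 0, 115]
    - [1.5, 0, 115]
  angular:
    - [0, 0, 0]
    - [0, 0, 0]
    - [0, 0, 0]
    - [0, 0, 0]
    - [0, 0, 0]
    - [0, 0, 0]
    - [0, 0, 0]
    - [0, 0, 0]
    - [0, 0, 0]
    - [0, 0, 0]

```text
clock: 29.55
eef_pos: [0.4534, 0.0894, 0.1805]
tcp_rot: [0.0, 0.613, 0.79, 0.0]
force: [-0.3, -0.6, 0.7]
opening: 0.0552
finger_force: 0.0
```

>>> jog_arm:
  slide:
    - [0, 0, 0]
    - [0, 0, 0]
    - [0, 0, 0]
    - [0, 0, 0]
    - [0, 0, 0]
    - [0, 0, 0]
    - [0, 0, 0]
    - [0, 0, 0]
    - [0, 0, 0]
    - [0, 0, 0]
  angular:
    - [0, 0, 0]
    - [0, 0, 0]
    - [0, 0, 0]
    - [0, 0, 0]
    - [0, 0, 0]
    - [0, 0, 0]
    - [0, 0, 0]
    - [0, 0, 0]
    - [0, 0, 0]
    - [0, 0, 0]
  fingers: 25

```text
clock: 30.55
eef_pos: [0.4533, 0.0894, 0.1804]
tcp_rot: [0.0, 0.613, 0.79, 0.0]
force: [-1.0, -0.8, 5.5]
opening: 0.0339
finger_force: 29.9
```

>>> jog_arm:
  slide:
    - [0, 0, -30]
    - [0, 0, -70]
    - [0, 0, -110]
    - [0, 0, -115]
    - [0, 0, -115]
    - [0, 0, -115]
    - [0, 0, -115]
    - [0, 0, -115]
    - [0, 0, -115]
    - [0, 0, -115]
  angular:
    - [0, 0, 0]
    - [0, 0, 0]
    - [0, 0, 0]
    - [0, 0, 0]
    - [0, 0, 0]
    - [0, 0, 0]
    - [0, 0, 0]
    - [0, 0, 0]
    - [0, 0, 0]
    - [0, 0, 0]

```text
clock: 31.55
eef_pos: [0.4531, 0.0894, 0.2947]
tcp_rot: [-0.0, 0.613, 0.79, -0.0]
force: [0.2, -0.2, -0.4]
opening: 0.0332
finger_force: 30.4
```

Run:
```python
from h import *
ly=-.0135;delta(.648+ly*.0673,ly*.9977,.14,-3.86)
s=robot.read_state();c=camera_params("wrist");im=get_image("wrist");cv2.imwrite("pics/w7.png",im)
A=R.from_quat(np.roll(s["tcp_rot"],-1));h=s["eef_pos"][2]-.180+.056;print(s["eef_pos"],s["opening"])
f=lambda px,z:(A.inv().apply([*(plane(c,[px],z)[0]-s["eef_pos"][:2]),0])*1000).round(1)[:2]
ys=[y for y in range(300,420) if blue(im)[y,300:335].mean()>.3];print(ys[0]);print("low near rim",f((316,ys[0]-.5),h-.012)-[11.5,0])
```

```text
slide [-1.477e+02  1.625e+02 -1.000e-01] ang [-0.0006 -0.      0.3174] q [ 0.02  0.22 -0.42  0.93 -0.    1.34] t 31.55
[0.45313494 0.0894263  0.29467022] 0.033227977874644286
338
low near rim [0.2 0.4]
```

>>> jog_arm:
  slide:
    - [-27, 30, 0]
    - [-54, 60, 0]
    - [-81, 90, 0]
    - [-109, 120, 0]
    - [-136, 150, 0]
    - [-147.7, 162.5, 0]
    - [-147.7, 162.5, 0]
    - [-147.7, 162.5, 0]
    - [-147.7, 162.5, 0]
    - [-147.7, 162.5, 0]
  angular:
    - [0, 0, 0.06]
    - [0, 0, 0.12]
    - [0, 0, 0.18]
    - [0, 0, 0.24]
    - [0, 0, 0.3]
    - [0, 0, 0.317]
    - [0, 0, 0.317]
    - [0, 0, 0.317]
    - [0, 0, 0.317]
    - [0, 0, 0.317]

```text
clock: 32.6
eef_pos: [0.6465, -0.0129, 0.2953]
tcp_rot: [0.0, 0.73, 0.683, 0.0]
force: [-0.2, 0.7, -0.7]
opening: 0.0337
finger_force: 30.4
```

>>> jog_arm:
  slide:
    - [0, 0, 20]
    - [0, 0, 40]
    - [0, 0, 60]
    - [0, 0, 75]
    - [0, 0, 85]
    - [0, 0, 95]
    - [0, 0, 101]
    - [0, 0, 101]
    - [0, 0, 101]
    - [0, 0, 101]
  angular:
    - [0, 0, 0]
    - [0, 0, 0]
    - [0, 0, 0]
    - [0, 0, 0]
    - [0, 0, 0]
    - [0, 0, 0]
    - [0, 0, 0]
    - [0, 0, 0]
    - [0, 0, 0]
    - [0, 0, 0]

```text
clock: 33.6
eef_pos: [0.6474, -0.0135, 0.1946]
tcp_rot: [0.0, 0.73, 0.683, 0.0]
force: [-0.7, -0.2, -0.3]
opening: 0.0337
finger_force: 30.4
```

Run:
```python
from h import *
ly=-.0135;print(robot.read_state()["force"]);delta(.648+ly*.0673,ly*.9977,.1884-.1547,-3.86)
```

```text
[-0.70928755 -0.16400371 -0.25375243]
slide [ 0.  -0.3  6.2] ang [0.0009 0.0001 0.0003] q [-0.15  0.59 -0.1   0.88 -0.    1.49] t 33.6
```

>>> jog_arm:
  slide:
    - [0, 0, 2]
    - [0, 0, 4]
    - [0, 0, 5]
    - [0, 0, 5.5]
    - [0, 0, 5.8]
    - [0, 0, 5.8]
    - [0, 0, 5.8]
    - [0, 0, 5.8]
    - [0, 0, 5.8]
    - [0, 0, 5.8]
  angular:
    - [0, 0, 0]
    - [0, 0, 0]
    - [0, 0, 0]
    - [0, 0, 0]
    - [0, 0, 0]
    - [0, 0, 0]
    - [0, 0, 0]
    - [0, 0, 0]
    - [0, 0, 0]
    - [0, 0, 0]

```text
clock: 34.6
eef_pos: [0.6471, -0.0135, 0.1884]
tcp_rot: [0.0, 0.73, 0.683, -0.0]
force: [-3.2, 0.5, 5.7]
opening: 0.0339
finger_force: 31.1
```

>>> jog_arm:
  slide:
    - [0, 0, 0]
    - [0, 0, 0]
    - [0, 0, 0]
    - [0, 0, 0]
    - [0, 0, 0]
    - [0, 0, 0]
    - [0, 0, 0]
    - [0, 0, 0]
    - [0, 0, 0]
    - [0, 0, 0]
  angular:
    - [0, 0, 0]
    - [0, 0, 0]
    - [0, 0, 0]
    - [0, 0, 0]
    - [0, 0, 0]
    - [0, 0, 0]
    - [0, 0, 0]
    - [0, 0, 0]
    - [0, 0, 0]
    - [0, 0, 0]
  fingers: 48

```text
clock: 35.6
eef_pos: [0.6472, -0.0135, 0.1882]
tcp_rot: [-0.0, 0.73, 0.683, 0.0]
force: [0.2, -0.2, 0.6]
opening: 0.048
finger_force: 0.0
```

>>> jog_arm:
  slide:
    - [0, 0, -20]
    - [0, 0, -60]
    - [0, 0, -100]
    - [0, 0, -100]
    - [-40, 0, -100]
    - [-82, 0, -100]
    - [-82, 0, -100]
    - [-82, 0, -100]
    - [-82, 0, -100]
    - [-82, 0, -100]
  angular:
    - [0, 0, 0]
    - [0, 0, 0]
    - [0, 0, 0]
    - [0, 0, 0]
    - [0, 0, 0]
    - [0, 0, 0]
    - [0, 0, 0]
    - [0, 0, 0]
    - [0, 0, 0]
    - [0, 0, 0]

```text
clock: 36.6
eef_pos: [0.6417, -0.0944, 0.288]
tcp_rot: [-0.0, 0.73, 0.683, -0.0]
force: [-0.3, -0.3, 0.4]
opening: 0.0481
finger_force: 0.0
```

Run:
```python
from h import *
ly=-.096;delta(.648+ly*.0673,ly*.9977,.06,-3.86)
c=camera_params("wrist");print(project(c,[.648+ly*.0673,ly*.9977,.078]))
cv2.imwrite("pics/w8.png",get_image("wrist"))
```

```text
slide [-1.4 -0.1 73.3] ang [-0.0002 -0.0002  0.0015] q [-0.27  0.52  0.05  1.1   0.    1.37] t 36.6
[[314.76717969 279.35987176]]
```

View pics/w8.png

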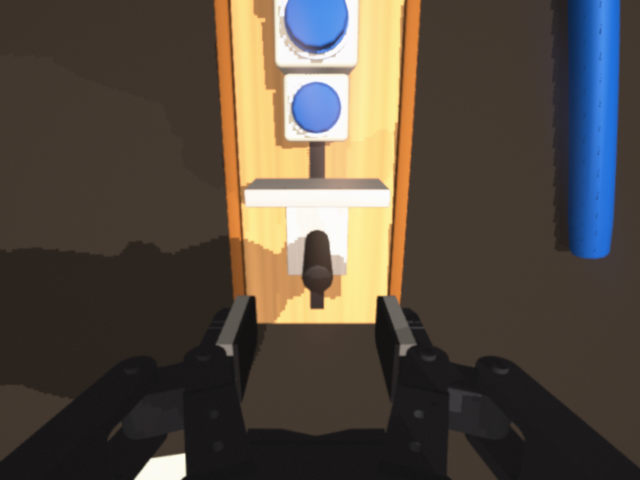

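The post top is at (317,278), as predicted, and the small bottles stand square on the slot. Next I pinch the post.

>>> jog_arm:
  slide:
    - [-1.5, 0, 20]
    - [-1.5, 0, 40]
    - [-1.5, 0, 55]
    - [-1.5, 0, 65]
    - [-1.5, 0, 71]
    - [-1.5, 0, 73]
    - [-1.5, 0, 73]
    - [-1.5, 0, 73]
    - [-1.5, 0, 73]
    - [-1.5, 0, 73]
  angular:
    - [0, 0, 0]
    - [0, 0, 0]
    - [0, 0, 0]
    - [0, 0, 0]
    - [0, 0, 0]
    - [0, 0, 0]
    - [0, 0, 0]
    - [0, 0, 0]
    - [0, 0, 0]
    - [0, 0, 0]

```text
clock: 37.65
eef_pos: [0.6417, -0.0969, 0.2156]
tcp_rot: [0.0, 0.73, 0.683, 0.0]
force: [0.1, 0.4, 0.0]
opening: 0.0481
finger_force: 0.0
```

>>> jog_arm:
  slide:
    - [0, 0, 0]
    - [0, 0, 0]
    - [0, 0, 0]
    - [0, 0, 0]
    - [0, 0, 0]
    - [0, 0, 0]
    - [0, 0, 0]
    - [0, 0, 0]
    - [0, 0, 0]
    - [0, 0, 0]
  angular:
    - [0, 0, 0]
    - [0, 0, 0]
    - [0, 0, 0]
    - [0, 0, 0]
    - [0, 0, 0]
    - [0, 0, 0]
    - [0, 0, 0]
    - [0, 0, 0]
    - [0, 0, 0]
    - [0, 0, 0]
  fingers: 8

```text
clock: 38.65
eef_pos: [0.6419, -0.0968, 0.2154]
tcp_rot: [0.0, 0.73, 0.683, 0.0]
force: [4.8, -0.3, 0.6]
opening: 0.0153
finger_force: 29.7
```

>>> jog_arm:
  slide:
    - [2, 0, 0]
    - [5, 0, 0]
    - [8, 0, 0]
    - [11, 0, 0]
    - [14, 0, 0]
    - [17, 0, 0]
    - [20, 0, 0]
    - [23, 0, 0]
    - [26, 0, 0]
    - [26, 0, 0]
  angular:
    - [0, 0, 0]
    - [0, 0, 0]
    - [0, 0, 0]
    - [0, 0, 0]
    - [0, 0, 0]
    - [0, 0, 0]
    - [0, 0, 0]
    - [0, 0, 0]
    - [0, 0, 0]
    - [0, 0, 0]

```text
clock: 39.65
eef_pos: [0.6436, -0.0707, 0.2154]
tcp_rot: [0.0, 0.73, 0.683, 0.0]
force: [5.1, 1.1, 0.6]
opening: 0.0151
finger_force: 29.7
```

>>> jog_arm:
  slide:
    - [1, 0, 0]
    - [2, 0, 0]
    - [3, 0, 0]
    - [4, 0, 0]
    - [5, 0, 0]
    - [6, 0, 0]
    - [7, 0, 0]
    - [8, 0, 0]
    - [9, 0, 0]
    - [9, 0, 0]
  angular:
    - [0, 0, 0]
    - [0, 0, 0]
    - [0, 0, 0]
    - [0, 0, 0]
    - [0, 0, 0]
    - [0, 0, 0]
    - [0, 0, 0]
    - [0, 0, 0]
    - [0, 0, 0]
    - [0, 0, 0]

```text
clock: 40.65
eef_pos: [0.6442, -0.0623, 0.2154]
tcp_rot: [0.001, 0.731, 0.683, -0.0]
force: [4.3, -3.6, 1.7]
opening: 0.0154
finger_force: 29.7
```

>>> jog_arm:
  slide:
    - [0.4, 0, 0]
    - [0.8, 0, 0]
    - [1.2, 0, 0]
    - [1.6, 0, 0]
    - [2, 0, 0]
    - [2, 0, 0]
    - [2, 0, 0]
    - [2, 0, 0]
    - [2, 0, 0]
    - [2, 0, 0]
  angular:
    - [0, 0, 0]
    - [0, 0, 0]
    - [0, 0, 0]
    - [0, 0, 0]
    - [0, 0, 0]
    - [0, 0, 0]
    - [0, 0, 0]
    - [0, 0, 0]
    - [0, 0, 0]
    - [0, 0, 0]

```text
clock: 41.65
eef_pos: [0.6443, -0.0604, 0.2154]
tcp_rot: [0.001, 0.731, 0.683, -0.0]
force: [4.0, -5.6, 0.2]
opening: 0.0151
finger_force: 29.7
```

>>> jog_arm:
  slide:
    - [0.3, 0, 0]
    - [0.6, 0, 0]
    - [0.9, 0, 0]
    - [1, 0, 0]
    - [1, 0, 0]
    - [1, 0, 0]
    - [1, 0, 0]
    - [1, 0, 0]
    - [1, 0, 0]
    - [1, 0, 0]
  angular:
    - [0, 0, 0]
    - [0, 0, 0]
    - [0, 0, 0]
    - [0, 0, 0]
    - [0, 0, 0]
    - [0, 0, 0]
    - [0, 0, 0]
    - [0, 0, 0]
    - [0, 0, 0]
    - [0, 0, 0]

```text
clock: 42.65
eef_pos: [0.6444, -0.0595, 0.2154]
tcp_rot: [0.001, 0.731, 0.683, -0.0]
force: [5.4, -5.4, 0.4]
opening: 0.0146
finger_force: 29.7
```

Run:
```python
from h import *
cv2.imwrite("pics/s4.png",get_image("scene")[200:380,170:370].repeat(3,0).repeat(3,1))
```

```text
(no output)
```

View pics/s4.png

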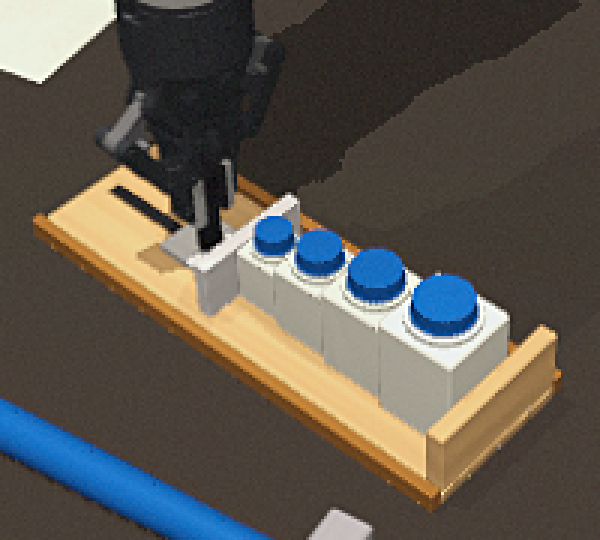

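The bottles are in line, tallest at the wall. The force is still at the sliding level (≈5.5 N), so I keep pushing in small steps.

>>> jog_arm:
  slide:
    - [0.2, 0, 0]
    - [0.4, 0, 0]
    - [0.6, 0, 0]
    - [0.8, 0, 0]
    - [1, 0, 0]
    - [1, 0, 0]
    - [1, 0, 0]
    - [1, 0, 0]
    - [1, 0, 0]
    - [1, 0, 0]
  angular:
    - [0, 0, 0]
    - [0, 0, 0]
    - [0, 0, 0]
    - [0, 0, 0]
    - [0, 0, 0]
    - [0, 0, 0]
    - [0, 0, 0]
    - [0, 0, 0]
    - [0, 0, 0]
    - [0, 0, 0]

```text
clock: 43.7
eef_pos: [0.6444, -0.0585, 0.2154]
tcp_rot: [0.001, 0.731, 0.683, -0.0]
force: [6.2, -4.9, 1.5]
opening: 0.0152
finger_force: 29.7
```

>>> jog_arm:
  slide:
    - [0.2, 0, 0]
    - [0.4, 0, 0]
    - [0.6, 0, 0]
    - [0.8, 0, 0]
    - [1, 0, 0]
    - [1, 0, 0]
    - [1, 0, 0]
    - [1, 0, 0]
    - [1, 0, 0]
    - [1, 0, 0]
  angular:
    - [0, 0, 0]
    - [0, 0, 0]
    - [0, 0, 0]
    - [0, 0, 0]
    - [0, 0, 0]
    - [0, 0, 0]
    - [0, 0, 0]
    - [0, 0, 0]
    - [0, 0, 0]
    - [0, 0, 0]

```text
clock: 44.7
eef_pos: [0.6445, -0.0575, 0.2154]
tcp_rot: [0.001, 0.731, 0.683, -0.0]
force: [4.7, -4.3, 0.4]
opening: 0.0153
finger_force: 29.7
```

>>> jog_arm:
  slide:
    - [0.2, 0, 0]
    - [0.4, 0, 0]
    - [0.6, 0, 0]
    - [0.8, 0, 0]
    - [1, 0, 0]
    - [1, 0, 0]
    - [1, 0, 0]
    - [1, 0, 0]
    - [1, 0, 0]
    - [1, 0, 0]
  angular:
    - [0, 0, 0]
    - [0, 0, 0]
    - [0, 0, 0]
    - [0, 0, 0]
    - [0, 0, 0]
    - [0, 0, 0]
    - [0, 0, 0]
    - [0, 0, 0]
    - [0, 0, 0]
    - [0, 0, 0]

```text
clock: 45.7
eef_pos: [0.6446, -0.0565, 0.2154]
tcp_rot: [0.001, 0.731, 0.683, -0.0]
force: [3.9, -5.0, 0.4]
opening: 0.0154
finger_force: 29.7
```

Run:
```python
from h import *
s=robot.read_state();print(s["force"],s["eef_pos"])
a=get_image("scene");cv2.imwrite("pics/s5full.png",a);cv2.imwrite("pics/s5.png",cv2.resize(a[265:350,245:370],None,fx=6,fy=6,interpolation=cv2.INTER_CUBIC))
c=camera_params("scene")
for q in blobs(blue(a),60):
    u=cen(q)
    if 240<u[0]<350 and 260<u[1]<330: print(np.round(u,1),[((plane(c,[u],.008+h-.005)[0]-[.648,0])@np.array([.0673,.9977])).round(4) for h in (.086,.076,.066,.056)])
```

```text
[ 3.8575701  -5.04689262  0.39005006] [ 0.644582   -0.05645293  0.21539794]
[319.  302.3] [np.float64(0.13), np.float64(0.124), np.float64(0.118), np.float64(0.112)]
[296.4 292.2] [np.float64(0.0877), np.float64(0.0811), np.float64(0.0744), np.float64(0.0678)]
[271.1 282.4] [np.float64(0.0412), np.float64(0.0338), np.float64(0.0264), np.float64(0.019)]
```

View pics/s5.png

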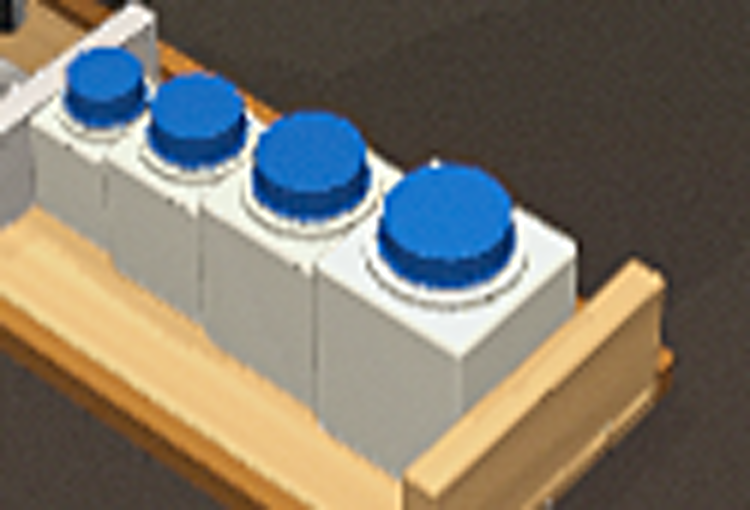

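The four bottles touch each other in descending order. The steady force shows the row is still sliding towards the wall, so I push on until it rises.

>>> jog_arm:
  slide:
    - [0.2, 0, 0]
    - [0.4, 0, 0]
    - [0.6, 0, 0]
    - [0.8, 0, 0]
    - [1, 0, 0]
    - [1, 0, 0]
    - [1, 0, 0]
    - [1, 0, 0]
    - [1, 0, 0]
    - [1, 0, 0]
  angular:
    - [0, 0, 0]
    - [0, 0, 0]
    - [0, 0, 0]
    - [0, 0, 0]
    - [0, 0, 0]
    - [0, 0, 0]
    - [0, 0, 0]
    - [0, 0, 0]
    - [0, 0, 0]
    - [0, 0, 0]

```text
clock: 46.75
eef_pos: [0.6446, -0.0561, 0.2154]
tcp_rot: [0.001, 0.731, 0.683, -0.001]
force: [3.2, -10.8, 1.0]
opening: 0.0152
finger_force: 29.7
```

Run:
```python
from h import *
s=robot.read_state();print(s["force"],s["eef_pos"])
a=get_image("scene");cv2.imwrite("pics/s6full.png",a)
for n in("s5full","s6full"):
    a=cv2.imread(f"pics/{n}.png");print(n,[np.round(cen(q),2) for q in blobs(blue(a),60) if 240<cen(q)[0]<350 and 260<cen(q)[1]<330])
```

```text
[  3.1732934  -10.78088589   0.96290895] [ 0.64462062 -0.05607319  0.2154127 ]
s5full [array([319.03, 302.33]), array([296.4 , 292.19]), array([271.14, 282.41])]
s6full [array([319.06, 302.35]), array([296.4 , 292.22]), array([271.22, 282.42])]
```

The force rose to 10.8 N and motion stalled, so the row is against the wall. One slight extra nudge, then release.

>>> jog_arm:
  slide:
    - [0.2, 0, 0]
    - [0.4, 0, 0]
    - [0.5, 0, 0]
    - [0.5, 0, 0]
    - [0.5, 0, 0]
    - [0.5, 0, 0]
    - [0.5, 0, 0]
    - [0.5, 0, 0]
    - [0.5, 0, 0]
    - [0.5, 0, 0]
  angular:
    - [0, 0, 0]
    - [0, 0, 0]
    - [0, 0, 0]
    - [0, 0, 0]
    - [0, 0, 0]
    - [0, 0, 0]
    - [0, 0, 0]
    - [0, 0, 0]
    - [0, 0, 0]
    - [0, 0, 0]

```text
clock: 47.8
eef_pos: [0.6447, -0.0559, 0.2155]
tcp_rot: [0.002, 0.731, 0.682, -0.001]
force: [4.3, -13.9, 1.0]
opening: 0.0155
finger_force: 29.7
```

>>> jog_arm:
  slide:
    - [0, 0, 0]
    - [0, 0, 0]
    - [0, 0, 0]
    - [0, 0, 0]
    - [0, 0, 0]
    - [0, 0, 0]
    - [0, 0, 0]
    - [0, 0, 0]
    - [0, 0, 0]
    - [0, 0, 0]
  angular:
    - [0, 0, 0]
    - [0, 0, 0]
    - [0, 0, 0]
    - [0, 0, 0]
    - [0, 0, 0]
    - [0, 0, 0]
    - [0, 0, 0]
    - [0, 0, 0]
    - [0, 0, 0]
    - [0, 0, 0]
  fingers: 45

```text
clock: 48.8
eef_pos: [0.6444, -0.0544, 0.2152]
tcp_rot: [0.0, 0.73, 0.683, 0.0]
force: [-0.2, 0.1, 0.9]
opening: 0.0455
finger_force: 0.0
```

>>> jog_arm:
  slide:
    - [0, 0, -15]
    - [0, 0, -40]
    - [0, 0, -80]
    - [0, 0, -120]
    - [-50, -20, -120]
    - [-100, -70, -120]
    - [-100, -110, -120]
    - [-100, -110, -120]
    - [-100, -110, -120]
    - [-100, -110, -120]
  angular:
    - [0, 0, 0]
    - [0, 0, 0]
    - [0, 0, 0]
    - [0, 0, 0]
    - [0, 0, 0]
    - [0, 0, 0]
    - [0, 0, 0]
    - [0, 0, 0]
    - [0, 0, 0]
    - [0, 0, 0]

```text
clock: 49.8
eef_pos: [0.5286, -0.1468, 0.3355]
tcp_rot: [0.0, 0.73, 0.683, 0.0]
force: [-0.6, 1.2, -0.6]
opening: 0.0448
finger_force: 0.0
```

Run:
```python
from h import *
a=get_image("scene");b=get_image("top")
p=cv2.resize(b[150:225,240:400],None,fx=4.5,fy=4.5,interpolation=cv2.INTER_CUBIC)[:300,:720];q=cv2.resize(a[225:350,200:370],None,fx=2.4,fy=2.4,interpolation=cv2.INTER_CUBIC)
o=np.zeros((600,720,3),np.uint8);o[:p.shape[0],:p.shape[1]]=p;o[300:300+q.shape[0],:q.shape[1]]=q[:300];cv2.imwrite("pics/fin.png",o)
```

```text
(no output)
```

View pics/fin.png

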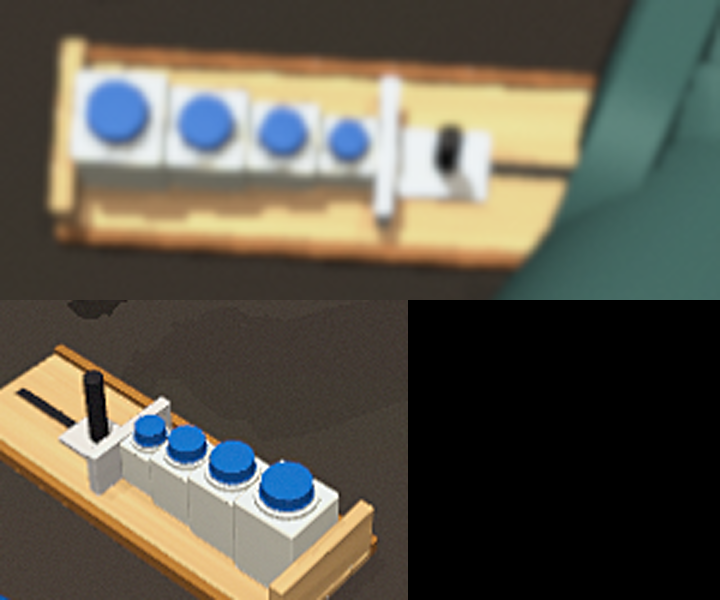

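The final views show the XL, L, M, S row touching the wall at left, with the stop plate (388,145) against S and no gaps. The robot is clear, so I hand it in.

```bash
python3 -c "
from cell import workorder
print(workorder.job_done())"
```

```text
the job is handed in; nothing more can be done
None
```

The four bottles stand in the rack from tallest at the wall to shortest at the stop. The stop is pushed up snug with no visible gaps, the mortar and sieve were not touched, and the job is handed in at about 50 s of the 125 s allowed.

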